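# Move a microscope's objectives from their case tray to the bench rack in turret order

## Robot

A 6-joint arm with a two-finger parallel gripper is mounted at the origin on the work surface. World frame = base frame: x ahead of the robot, y to its left, z up, the work surface at z = 0. Lengths are in m, angles in rad, forces in N, time in s.
With the tool pointing down it reaches from about 0.325 to 0.85 m from the base axis. Payload 4.4 kg.
Tool frame: the origin (TCP) lies at the very end of the fingers, on their centre line; the grasp point (between the pads) lies 19 mm behind it; z points along the fingers, y is the line along which they close (so a half turn about z gives the same grasp; the last joint's range is limited). The gripper opens to 94 mm and grips with 3 to 60 N. Pads are 16 mm wide; open, the fingers measure 119 mm over their backs; the gripper's body (75 mm by 177 mm) begins 78 mm behind the grasp point.
Start: joints at [-1.46, 0.207, 1.542, -0, 1.393, -0.15], TCP at [0.148, -0.556, 0.205] pointing down, gripper open.
Joint ranges: [-2.73, 2.73], [-0.86, 2.22], [0.23, 2.46], [-1.11, 4.25], [0.08, 2.63], [-2.82, 2.82]. Speed limits (rad/s): [2.79, 2.79, 3.14, 3.14, 3.14, 3.14].

## Interface

Orientations are given as a unit quaternion [w, x, y, z].
In Python, from workcell import arm gives the robot as it stands. The module is installed in compiled form; this text tells all that it offers.
- The arm moves only by the shell command python3 -m handwheel 'ROWS' [OPENING]. ROWS is JSON, a list of rows, each a list of 6 numbers: the shift along the tool's x, y, z in mm, then the turn, a rotation vector about the tool's x, y, z in degrees. A call has 1 to 20 rows; each row is the pose to reach, as a shift and turn from the pose commanded when the call began, along the tool's axes at that moment; what a row does not reach only later rows make up. A row lasts 1/8 s, in which the tool goes at most 62.5 mm and 10.7 degrees, less where a joint would pass 70% of its speed; a pose out of reach is approached as far as the arm can. A call with a gripper value outside its range is refused whole. OPENING is the finger opening in mm, from 0 to 94, set as the call begins (- or left out, the last holds). The fingers move at their own pace and stop on an object; the grip force is fixed at half the most. Time passes only in rows, so rows that repeat a pose let the fingers close. It gives the time, the measured TCP pose, the force, the opening and the grip force at its end, in the units of the state.
- arm.get_state(): the state, without advancing time (a new reading comes with each control period).
- arm.snapshot(name): name is "scene" or "top"; returns the picture (400x640x3 uint8, red, green, blue); there is no depth.
- arm.calibration(name): a dict with "intrinsics" (3x3 intrinsics, pixels), "view" (4x4, takes a point from world to camera coordinates). Camera axes: x right, y down, z forward; pixel columns grow to the right and rows downward; lengths in m; the calibration is good to about 2 mm. A picture is of the moment at which its call begins. calibration takes no time and is no camera call.
- arm.finish_job(): hands the job in; it is judged then, once.
Trained networks look in the newest picture that a camera, given by its name, has taken for a name from the list of things; names that differ only in an ending like _2 or _b are one class to them, and where a whole thing is asked for, a point or a joint stands for the part that bears it (a point fixed in the world has none). Each returns a list of dicts, best first, with "confidence" (0 to 1); they miss things now and then, are a little off and sometimes report something else, mostly with a low value. They report only what shows in the picture. A call takes as long as a camera call. They do not tell look-alikes from the thing itself.
- arm.trace(camera, thing): "pixels" (400x640 bool, what is visible of it) and "extent" ([left, top, right, bottom] in pixels, round what is visible of it).
The state is a dict: "time": time; "joint_pos": joint angles; "qvel": joint speeds; "tau": joint torques, N m; "eef_pos": TCP position; "tool_rot": TCP orientation; "ft_force": force on the tool from outside, world axes, zero at the start; "moment": the same for the moment, N m; "opening": opening from 0.0 (shut) to 1.0 (fully open); "grip_force": force on a finger pad.
Only numpy, scipy, OpenCV 4.12 (cv2) and the standard library are available. Lean on these libraries where they do the work, as an engineer would, in place of code of your own. Each camera call takes 0.05 s, during which the arm holds its last target. There are 200 camera calls.

## Task

The four microscope objectives stand in the case tray in the order in which they go on the turret. Move them one by one to the aluminium objective rack and keep that same order: the one at the left end of the tray row into the left-end well, and so on to the right. Set each down gently, upright with its lens up, flat on the bottom of its own well; do not drop, tip or knock the lenses together.

Things in the scene. Friction and masses are not known exactly. Their poses are not given: they have to be found in the camera images.
- case_tray: fixed grey foam tray, dark 16 mm rim, 176 x 282 mm, left or right of the lens rack. Origin at bench level under the middle of the row of objectives; y runs along the row, x across. Row places at x = 0, y = 99, 33, -33, -99 mm. Four loose clear canister covers, 36 to 54 mm wide, tops up to 88 mm above the bench, stand at x = -85 mm. Turned under 0.35 rad from the world axes, +y being the left end
- lens_rack: fixed aluminium rack, 270 mm long. Origin at bench level under the middle of the row of wells; y along the row (+y the left end). Four wells 48 mm wide, 4 mm deep, felt floor, at x = 0, y = 99, 33, -33, -99 mm; floors 16 mm and rims 20 mm above the bench. Two loose black eyepieces, 34 mm wide, tops 56 mm above the bench, stand at x = 76 mm. Turned under 0.35 rad from the world axes
- low_power_center (a point): centre (on the axis, half-way up) of a loose objective, standing lens up (z) on its base: shortest and slimmest: plain barrel with a stepped, flat, narrower nose (18 mm wide) over the top 10 mm. 44 mm tall, about 90 g; foot 20.4 mm wide, 6 mm high; barrel 24 mm wide from 6 to 34 mm up. Grip across the row, about 5 mm above the centre, so that fingertips clear base and rack
- low_power_base: black canister base, 40 mm wide, on which low_power stands at the start, fixed in the tray where it keeps the objective's place in the row (order differs each time). Origin at its underside, 10 mm above the bench; flange 6 mm thick, boss top (the objective's support) 24 mm above the bench, boss 2.4 mm wider than the foot
- high_power_center (a point): centre (on the axis, half-way up) of a loose objective, standing lens up (z) on its base: slim, with a long cone from 42 mm up to a 12 mm tip. 56 mm tall, about 150 g; foot 20.4 mm wide, 6 mm high; barrel 26 mm wide from 6 to 42 mm up. Grip across the row, about 5 mm above the centre, so that fingertips clear base and rack
- high_power_base: black canister base, 46 mm wide, on which high_power stands at the start, fixed in the tray where it keeps the objective's place in the row (order differs each time). Origin at its underside, 10 mm above the bench; flange 6 mm thick, boss top (the objective's support) 24 mm above the bench, boss 2.4 mm wider than the foot
- collar_lens_center (a point): centre (on the axis, half-way up) of a loose objective, standing lens up (z) on its base: tallest: a dark knurled collar 36 mm wide runs round it from 22 to 44 mm up, above it a cone to an 18 mm tip. 62 mm tall, about 280 g; foot 25 mm wide, 6 mm high; barrel 31 mm wide from 6 to 47 mm up. Grip across the row, about 5 mm above the centre, so that fingertips clear base and rack
- collar_lens_base: black canister base, 52 mm wide, on which collar_lens stands at the start, fixed in the tray where it keeps the objective's place in the row (order differs each time). Origin at its underside, 10 mm above the bench; flange 6 mm thick, boss top (the objective's support) 24 mm above the bench, boss 2.4 mm wider than the foot
- macro_lens_center (a point): centre (on the axis, half-way up) of a loose objective, standing lens up (z) on its base: short and widest: fat barrel, front rim 37 mm wide over the top 8 mm. 46 mm tall, about 320 g; foot 32 mm wide, 6 mm high; barrel 42 mm wide from 6 to 38 mm up. Grip across the row, about 5 mm above the centre, so that fingertips clear base and rack
- macro_lens_base: black canister base, 58 mm wide, on which macro_lens stands at the start, fixed in the tray where it keeps the objective's place in the row (order differs each time). Origin at its underside, 10 mm above the bench; flange 6 mm thick, boss top (the objective's support) 24 mm above the bench, boss 2.4 mm wider than the foot
Things that resemble listed ones, but are neither listed nor needed, are in the scene too. What is shaped like the part that bears low_power_center but blue is not meant.

How it is judged:
At the end, for the whole second after the job is handed in: Each objective stands upright (within 0.1 rad), released and at rest, on the floor of a rack well (height within 2.5 mm, within 15 mm of its centre along x and y of the rack), the well having the same place, counted from the left (+y), as the objective's base has in the tray (x of low_power_center in the frame of lens_rack between -0.015 and 0.015 m and z of low_power_center in the frame of lens_rack between 0.0355 and 0.0405 m and angle between each of low_power_center, high_power_center, collar_lens_center, macro_lens_center's own z axis and vertical below 0.1 rad and linear speed of each of low_power, high_power, collar_lens, macro_lens below 0.02 m/s and ((y of low_power_base in the frame of case_tray between 0.074 and 0.124 m and y of low_power_center in the frame of lens_rack between 0.084 and 0.114 m) or (y of low_power_base in the frame of case_tray between 0.008 and 0.058 m and y of low_power_center in the frame of lens_rack between 0.018 and 0.048 m) or (y of low_power_base in the frame of case_tray between -0.058 and -0.008 m and y of low_power_center in the frame of lens_rack between -0.048 and -0.018 m) or (y of low_power_base in the frame of case_tray between -0.124 and -0.074 m and y of low_power_center in the frame of lens_rack between -0.114 and -0.084 m)) and x of high_power_center in the frame of lens_rack between -0.015 and 0.015 m and z of high_power_center in the frame of lens_rack between 0.0415 and 0.0465 m and ((y of high_power_base in the frame of case_tray between 0.074 and 0.124 m and y of high_power_center in the frame of lens_rack between 0.084 and 0.114 m) or (y of high_power_base in the frame of case_tray between 0.008 and 0.058 m and y of high_power_center in the frame of lens_rack between 0.018 and 0.048 m) or (y of high_power_base in the frame of case_tray between -0.058 and -0.008 m and y of high_power_center in the frame of lens_rack between -0.048 and -0.018 m) or (y of high_power_base in the frame of case_tray between -0.124 and -0.074 m and y of high_power_center in the frame of lens_rack between -0.114 and -0.084 m)) and x of collar_lens_center in the frame of lens_rack between -0.015 and 0.015 m and z of collar_lens_center in the frame of lens_rack between 0.0445 and 0.0495 m and ((y of collar_lens_base in the frame of case_tray between 0.074 and 0.124 m and y of collar_lens_center in the frame of lens_rack between 0.084 and 0.114 m) or (y of collar_lens_base in the frame of case_tray between 0.008 and 0.058 m and y of collar_lens_center in the frame of lens_rack between 0.018 and 0.048 m) or (y of collar_lens_base in the frame of case_tray between -0.058 and -0.008 m and y of collar_lens_center in the frame of lens_rack between -0.048 and -0.018 m) or (y of collar_lens_base in the frame of case_tray between -0.124 and -0.074 m and y of collar_lens_center in the frame of lens_rack between -0.114 and -0.084 m)) and x of macro_lens_center in the frame of lens_rack between -0.015 and 0.015 m and z of macro_lens_center in the frame of lens_rack between 0.0365 and 0.0415 m and ((y of macro_lens_base in the frame of case_tray between 0.074 and 0.124 m and y of macro_lens_center in the frame of lens_rack between 0.084 and 0.114 m) or (y of macro_lens_base in the frame of case_tray between 0.008 and 0.058 m and y of macro_lens_center in the frame of lens_rack between 0.018 and 0.048 m) or (y of macro_lens_base in the frame of case_tray between -0.058 and -0.008 m and y of macro_lens_center in the frame of lens_rack between -0.048 and -0.018 m) or (y of macro_lens_base in the frame of case_tray between -0.124 and -0.074 m and y of macro_lens_center in the frame of lens_rack between -0.114 and -0.084 m))); the robot touches nothing.
It fails at once if an objective is tipped by more than about 45 degrees (angle between any of low_power_center, high_power_center, collar_lens_center, macro_lens_center's own z axis and vertical above 0.8 rad).
It fails at once if an objective is dropped (falls freely faster than 0.6 m/s, about 2 cm of fall) ((linear speed of low_power above 0.6 m/s and contact force between low_power and the fingers below 0.1 N) or (linear speed of high_power above 0.6 m/s and contact force between high_power and the fingers below 0.1 N) or (linear speed of collar_lens above 0.6 m/s and contact force between collar_lens and the fingers below 0.1 N) or (linear speed of macro_lens above 0.6 m/s and contact force between macro_lens and the fingers below 0.1 N)).
It fails at once if two objectives are knocked together (more than 3 N) (contact force between low_power and high_power above 3 N or contact force between any of low_power, high_power and collar_lens above 3 N or contact force between any of low_power, high_power, collar_lens and macro_lens above 3 N).
It also fails if it takes over 117 s, if anything falls off the work surface, if the arm or the gripper's body presses on something with over 40 N, if the wrist force passes 120 N, or if a joint passes its speed limit or range.

## Working session

There is one attempt and no reset: what is moved stays moved. The work goes in short steps, Python scripts to look and compute and a shell command to move; the robot and the scene stay as the last step left them, time stands still between calls to the robot, and variables do not carry over. Pictures are saved under pics/ and viewed, at most 14 in all, crops included, and the job is handed in when it is done.

```bash
mkdir -p pics; python3 - <<'E'
from workcell import arm
import cv2,numpy as np
for c in ("scene","top"):
    im=arm.snapshot(c); cv2.imwrite(f"pics/{c}0.png",im[:,:,::-1])
    k=arm.calibration(c); print(c,np.round(k["intrinsics"],1).tolist(),np.round(k["view"],3).tolist())
    for n in ["case_tray","lens_rack"]+[a+b for a in("low_power","high_power","collar_lens","macro_lens") for b in("_center","_base")]:
        print(n,[(round(d["confidence"],2),[int(v) for v in d["extent"]]) for d in arm.trace(c,n)][:3])
s=arm.get_state();print(s["time"],s["eef_pos"],s["tool_rot"],s["opening"])
E
```

```text
scene [[408.2, 0.0, 320.3], [0.0, 408.2, 203.9], [0.0, 0.0, 1.0]] [[0.275, 0.962, -0.009, -0.154], [0.693, -0.204, -0.691, -0.397], [-0.667, 0.184, -0.722, 1.252], [0.0, 0.0, 0.0, 1.0]]
case_tray [(0.7, [143, 167, 302, 268]), (0.16, [263, 208, 284, 216])]
lens_rack [(0.79, [335, 142, 474, 228])]
low_power_center [(0.69, [267, 188, 279, 210]), (0.67, [301, 167, 314, 189]), (0.61, [320, 210, 332, 229])]
low_power_base [(0.53, [262, 206, 286, 218])]
high_power_center [(0.83, [201, 204, 218, 233])]
high_power_base [(0.69, [201, 223, 222, 244])]
collar_lens_center [(0.85, [233, 192, 249, 219])]
collar_lens_base [(0.65, [227, 216, 256, 236]), (0.44, [147, 166, 304, 270])]
macro_lens_center [(0.58, [159, 213, 188, 245])]
macro_lens_base []
top [[362.2, 0.0, 315.7], [0.0, 362.2, 202.4], [0.0, 0.0, 1.0]] [[-0.027, -1.0, -0.013, 0.019], [-0.984, 0.029, -0.178, 0.608], [0.178, 0.008, -0.984, 0.648], [0.0, 0.0, 0.0, 1.0]]
case_tray [(0.67, [343, 180, 498, 288])]
lens_rack [(0.6, [153, 184, 298, 281])]
low_power_center [(0.59, [319, 223, 327, 232]), (0.56, [322, 253, 330, 262]), (0.51, [314, 186, 331, 199])]
low_power_base [(0.6, [358, 212, 379, 231])]
high_power_center [(0.62, [431, 200, 447, 218])]
high_power_base [(0.81, [419, 200, 447, 221]), (0.6, [345, 178, 499, 288])]
collar_lens_center [(0.54, [397, 204, 417, 222])]
collar_lens_base [(0.57, [390, 204, 414, 228]), (0.44, [344, 179, 499, 287])]
macro_lens_center [(0.91, [459, 194, 486, 215])]
macro_lens_base [(0.72, [449, 190, 480, 219])]
1.1 [ 0.14824946 -0.55555206  0.2054579 ] [6.56471324e-06 9.91511304e-01 1.30020517e-01 9.04081895e-07] 1.001091749487438
```

```bash
python3 - <<'E'
import cv2
a=cv2.imread("pics/top0.png")[150:310,130:520]; cv2.imwrite("pics/topc.png",cv2.resize(a,(780,320),interpolation=cv2.INTER_CUBIC))
a=cv2.imread("pics/scene0.png")[120:290,130:490]; cv2.imwrite("pics/scc.png",cv2.resize(a,(792,374),interpolation=cv2.INTER_CUBIC))
E
```

```text
(no output)
```

View pics/topc.png

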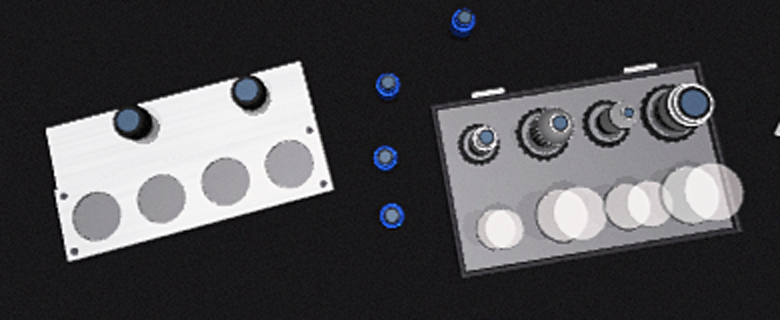

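View pics/scc.png

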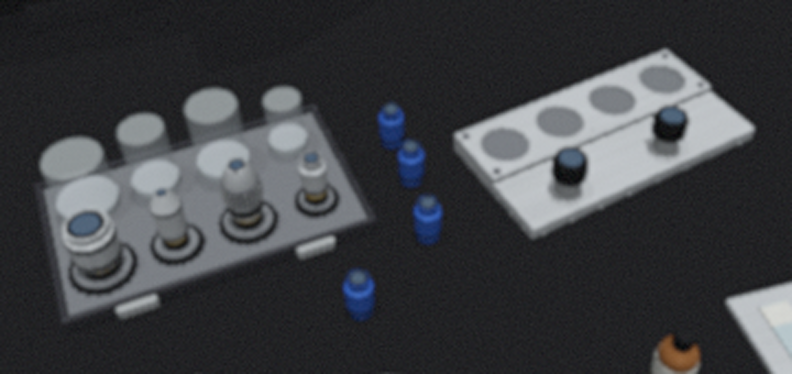

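The pictures show the tray on the right of the top view (world −y) in the order low, collar, high, macro from left to right. The wells are on the left, at crop px (97,216) to (289,163), with the eyepieces on their +x side. Four blue decoys stand between tray and rack.

```bash
cat >h.py <<'E'
from workcell import arm
import cv2,numpy as np
from scipy.optimize import least_squares
def proj(c,P):
    k=arm.calibration(c);V=np.array(k["view"]);p=np.c_[P,np.ones(len(P))]@V.T
    q=p[:,:3]@np.array(k["intrinsics"]).T; return q[:,:2]/q[:,2:]
def ray(c,uv,z):
    k=arm.calibration(c);V=np.array(k["view"]);R=V[:3,:3];o=-R.T@V[:3,3]
    d=R.T@np.linalg.inv(k["intrinsics"])@[*uv,1]; return o+d*(z-o[2])/d[2]
Y=np.array([99,33,-33,-99])/1e3
def place(p,x,y,z): # pose (x,y,yaw)
    c,s=np.cos(p[2]),np.sin(p[2]); x=x+0*np.asarray(y)
    return np.c_[p[0]+c*x-s*y,p[1]+s*x+c*y,z+0*np.asarray(y)]
def blob(mask,seed,r):
    y,x=np.nonzero(mask); d=np.hypot(x-seed[0],y-seed[1])<r
    return np.array([x[d].mean(),y[d].mean()]),d.sum()
def fit(obs,z,x0):
    r=lambda p:np.concatenate([(proj(c,place(p,0,Y,z))-uv).ravel() for c,uv in obs.items()])
    s=least_squares(r,x0); return s.x,s.fun.reshape(-1,2).round(1).tolist()
E
cat >m.py <<'E'
from h import *
zt=np.array([68,86,80,70])/1e3
T=cv2.imread("pics/top0.png").astype(int);S=cv2.imread("pics/scene0.png").astype(int)
sd={"top":[(130+x/2,150+y/2) for x,y in[(486,137),(560,122),(628,113),(693,104)]],"scene":[(130+x/2.2,120+y/2.2) for x,y in[(312,157),(237,163),(161,193),(86,222)]]}
sw={"top":[(130+x/2,150+y/2) for x,y in[(97,216),(161,198),(226,181),(289,163)]],"scene":[(130+x/2.2,120+y/2.2) for x,y in[(505,144),(560,121),(612,100),(662,79)]]}
O={};W={}
for c,I in(("top",T),("scene",S)):
    b=(I[:,:,0]-I[:,:,2])>18; r=[5,7,5,9]
    R=[blob(b,s,q) for s,q in zip(sd[c],r)]; print(c,"tips",[(v.round(1).tolist(),n) for v,n in R]); O[c]=np.array([v for v,n in R])
    g=abs(I.mean(2)-(150 if c=="top" else 130))<25
    g=(I.mean(2)<190 if c=="top" else I.mean(2)<165)
    R=[blob(g,s,13 if c=="top" else 9) for s in sw[c]]; print("wells",[(v.round(1).tolist(),n) for v,n in R]); W[c]=np.array([v for v,n in R])
    print("tip xyz",[ray(c,u,z)[:2].round(4).tolist() for u,z in zip(O[c],zt)])
    print("well xyz",[ray(c,u,.018)[:2].round(4).tolist() for u in W[c]])
for o,z,x0 in((O,zt,[.5,-.25,.15]),(W,.018,[.5,.25,.25])):
    for sub in(["top"],["scene"],["top","scene"]): 
        p,f=fit({k:o[k] for k in sub},z,x0); print(sub,p.round(4),f)
E
python3 m.py
```

```text
top tips [([373.0, 218.0], np.int64(37)), ([409.8, 210.9], np.int64(38)), ([444.0, 205.5], np.int64(16)), ([476.6, 201.0], np.int64(140))]
wells [([177.7, 257.7], np.int64(478)), ([210.2, 248.9], np.int64(465)), ([242.2, 240.3], np.int64(457)), ([274.1, 231.6], np.int64(457))]
tip xyz [[0.5733, -0.1052], [0.5821, -0.1706], [0.5913, -0.2361], [0.5998, -0.3015]]
well xyz [[0.5111, 0.2808], [0.5269, 0.216], [0.5422, 0.1519], [0.5579, 0.0877]]
scene tips [([271.0, 191.3], np.int64(18)), ([237.0, 194.5], np.int64(18)), ([202.7, 206.9], np.int64(9)), ([168.3, 221.5], np.int64(116))]
wells [([359.4, 185.3], np.int64(227)), ([384.6, 174.9], np.int64(214)), ([408.2, 165.1], np.int64(200)), ([430.8, 155.8], np.int64(194))]
tip xyz [[0.5745, -0.1042], [0.5832, -0.1695], [0.5915, -0.2353], [0.6008, -0.3002]]
well xyz [[0.5588, 0.0886], [0.5433, 0.1532], [0.5276, 0.2173], [0.5123, 0.2811]]
['top'] [ 0.5866 -0.2034  0.1346] [[0.0, -0.0], [0.0, -0.0], [-0.0, 0.1], [-0.0, -0.1]]
['scene'] [ 0.5875 -0.2023  0.1328] [[0.0, -0.0], [-0.1, -0.0], [0.2, 0.1], [-0.1, -0.1]]
['top', 'scene'] [ 0.5869 -0.2028  0.1338] [[-0.3, -0.2], [-0.3, -0.2], [-0.3, 0.0], [-0.3, -0.2], [-0.3, -0.2], [-0.4, -0.2], [-0.1, -0.0], [-0.5, -0.2]]
['top'] [0.5345 0.1841 0.2376] [[0.2, -0.1], [-0.1, 0.1], [-0.0, -0.1], [-0.1, 0.0]]
['scene'] [0.5355 0.185  3.3788] [[0.1, -0.0], [-0.1, 0.0], [-0.0, 0.1], [0.0, -0.0]]
['top', 'scene'] [0.5329 0.187  0.962 ] [[17.6, 30.0], [4.8, 10.5], [-7.9, -8.6], [-21.0, -26.8], [45.7, -42.1], [15.2, -14.9], [-14.5, 13.4], [-43.5, 43.0]]
```

```bash
cat >go.py <<'E'
import sys,numpy as np
from workcell import arm
from scipy.spatial.transform import Rotation as Rn
from h import place
TR=(.587,-.2028,.1337);RK=(.535,.1846,.2378)
H=dict(low=44,collar=62,high=56,macro=46);N=["low","collar","high","macro"]
s=arm.get_state();q=s["tool_rot"];R=Rn.from_quat([q[1],q[2],q[3],q[0]])
def d(label,P,yaw):  # tool y along yaw, z down
    y=np.array([np.cos(yaw),np.sin(yaw),0]);z=np.array([0,0,-1.]);T=Rn.from_matrix(np.c_[np.cross(y,z),y,z])
    print(label,"shift",(R.inv().apply(P-s["eef_pos"])*1e3).round(1),"turn",np.degrees((R.inv()*T).as_rotvec()).round(1),"TCP",P.round(3))
print("now",round(s["time"],2),s["eef_pos"].round(4),"open",round(s["opening"]*94,1),"grip",round(s["grip_force"],1),"F",s["ft_force"].round(1))
for n in sys.argv[1:]:
    y=.099-.066*N.index(n);g=(H[n]/2+5-19)/1e3
    d(n+" pick",place(TR,0,y,.024+g)[0],TR[2]); d(n+" put ",place(RK,0,y,.016+g)[0],RK[2])
E
python3 go.py low
```

```text
now 1.1 [ 0.1482 -0.5556  0.2055] open 94.1 grip 0.0 F [-0.7  0.7 -0.5]
low pick shift [ 527.4 -325.9  173.5] turn [  0.    0.  -82.7] TCP [ 0.574 -0.105  0.032]
low put  shift [ 566.8 -714.4  181.4] turn [  0.    0.  -88.7] TCP [0.512 0.281 0.024]
```

```bash
python3 -m handwheel '[[44,-27,0,0,0,-7],[88,-54,0,0,0,-14],[132,-81,0,0,0,-21],[176,-109,0,0,0,-28],[220,-136,0,0,0,-35],[264,-163,0,0,0,-42],[308,-190,0,0,0,-49],[352,-217,0,0,0,-56],[396,-244,0,0,0,-63],[440,-272,0,0,0,-70],[484,-299,0,0,0,-77],[527.4,-325.9,20,0,0,-82.7],[527.4,-325.9,60,0,0,-82.7],[527.4,-325.9,60,0,0,-82.7],[527.4,-325.9,60,0,0,-82.7],[527.4,-325.9,60,0,0,-82.7]]' 60; python3 go.py low; python3 - <<'E'
from h import *
im=arm.snapshot("scene")[120:290,130:490,::-1];cv2.imwrite("pics/s1.png",cv2.resize(im,(792,374)))
E
```

```text
time: 3.1
eef_pos: [0.5749, -0.1058, 0.1477]
tool_rot: [0.002, 0.659, 0.752, 0.001]
ft_force: [-0.7, -0.3, 0.1]
opening: 0.638
grip_force: 0.0
now 3.1 [ 0.5749 -0.1058  0.1477] open 60.0 grip 0.0 F [-0.7 -0.3  0.1]
low pick shift [  1.4  -1.3 115.7] turn [ 0.2  0.1 -0.1] TCP [ 0.574 -0.105  0.032]
low put  shift [391.8 -12.1 123. ] turn [ 0.2  0.1 -6. ] TCP [0.512 0.281 0.024]
```

View pics/s1.png

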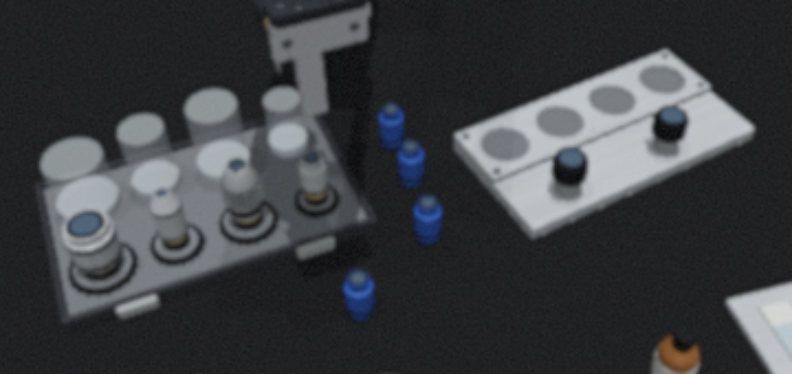

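The fingers hang over low_power (crop px about 313,110) and the scene is undisturbed. Next I descend and grip.

```bash
python3 -m handwheel '[[1.4,-1.3,25,0.2,0.1,0],[1.4,-1.3,50,0.2,0.1,0],[1.4,-1.3,75,0.2,0.1,0],[1.4,-1.3,95,0.2,0.1,0],[1.4,-1.3,108,0.2,0.1,0],[1.4,-1.3,115.5,0.2,0.1,0],[1.4,-1.3,115.5,0.2,0.1,0],[1.4,-1.3,115.5,0.2,0.1,0],[1.4,-1.3,115.5,0.2,0.1,0]]' - && python3 go.py low; python3 -m handwheel '[[0,0,0,0,0,0],[0,0,0,0,0,0],[0,0,0,0,0,0],[0,0,0,0,0,0],[0,0,0,0,0,0],[0,0,0,0,0,0],[0,0,0,0,0,0],[0,0,0,0,0,0]]' 10; python3 go.py low
```

```text
time: 4.28
eef_pos: [0.573, -0.1037, 0.0307]
tool_rot: [-0.001, 0.658, 0.753, -0.0]
ft_force: [-0.1, 0.6, 0.6]
opening: 0.637
grip_force: 0.0
now 4.28 [ 0.573  -0.1037  0.0307] open 59.9 grip 0.0 F [-0.1  0.6  0.6]
low pick shift [-1.1  0.7 -1.3] turn [-0.1 -0.1 -0. ] TCP [ 0.574 -0.105  0.032]
low put  shift [389.2  -9.6   7.2] turn [-0.1 -0.1 -6. ] TCP [0.512 0.281 0.024]
time: 5.28
eef_pos: [0.5723, -0.1035, 0.0299]
tool_rot: [-0.002, 0.658, 0.753, -0.001]
ft_force: [0.0, 0.6, 0.0]
opening: 0.249
grip_force: 30.0
now 5.28 [ 0.5723 -0.1035  0.0299] open 23.4 grip 30.0 F [0.  0.6 0. ]
low pick shift [-1.4  1.3 -2.1] turn [-0.2 -0.1 -0. ] TCP [ 0.574 -0.105  0.032]
low put  shift [388.9  -9.    6.7] turn [-0.2 -0.1 -6. ] TCP [0.512 0.281 0.024]
```

```bash
python3 -m handwheel '[[0,0,-15,0,0,0],[0,0,-40,0,0,0],[0,0,-70,0,0,0],[0,0,-95,0,0,0],[10,0,-105,0,0,0],[40,-1,-105,0,0,-0.5],[80,-2,-105,0,0,-1],[120,-3,-105,0,0,-2],[160,-4,-105,0,0,-2.5],[200,-5,-105,0,0,-3],[240,-6,-105,0,0,-4],[280,-7,-105,0,0,-5],[320,-8,-105,0,0,-5.5],[355,-9,-105,0,0,-6],[378,-9,-100,0,0,-6],[389,-9,-80,0,0,-6],[389,-9,-55,0,0,-6],[389,-9,-30,0,0,-6],[389,-9,-30,0,0,-6],[389,-9,-30,0,0,-6]]' -; python3 -m handwheel '[[0,0,0,0,0,0],[0,0,0,0,0,0],[0,0,0,0,0,0],[0,0,0,0,0,0],[0,0,0,0,0,0]]'; python3 go.py low; python3 - <<'E'
from h import *
im=arm.snapshot("scene")[120:290,130:490,::-1];cv2.imwrite("pics/s2.png",cv2.resize(im,(792,374)))
E
```

```text
time: 7.78
eef_pos: [0.5118, 0.2806, 0.0607]
tool_rot: [-0.002, 0.618, 0.786, -0.001]
ft_force: [-0.1, 0.5, -0.8]
opening: 0.246
grip_force: 30.0
time: 8.4
eef_pos: [0.5118, 0.2808, 0.0607]
tool_rot: [-0.002, 0.618, 0.786, -0.001]
ft_force: [-0.3, -0.4, -0.9]
opening: 0.252
grip_force: 30.0
now 8.4 [0.5118 0.2808 0.0607] open 23.6 grip 30.0 F [-0.3 -0.4 -0.9]
low pick shift [-389.3  -30.6   28. ] turn [-0.2 -0.1  6. ] TCP [ 0.574 -0.105  0.032]
low put  shift [-0.1  0.  36.7] turn [-0.2 -0.1  0. ] TCP [0.512 0.281 0.024]
```

View pics/s2.png

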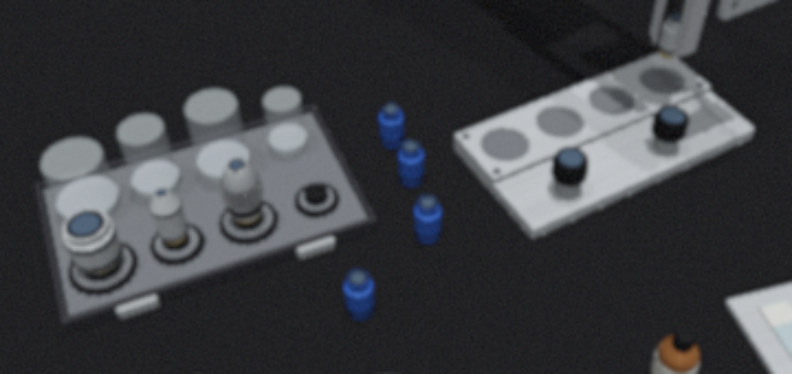

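low_power is in the fingers above the far well (crop px 665,50), and its base in the tray is empty. I lower it 38.8 mm.

```bash
python3 -m handwheel '[[0,0,15,0,0,0],[0,0,26,0,0,0],[0,0,33,0,0,0],[0,0,36,0,0,0],[0,0,37,0,0,0],[0,0,37.5,0,0,0],[0,0,38,0,0,0],[0,0,38,0,0,0],[0,0,38,0,0,0]]'; python3 -m handwheel '[[0,0,0.4,0,0,0],[0,0,0.8,0,0,0],[0,0,0.8,0,0,0],[0,0,0.8,0,0,0]]'
```

```text
time: 9.57
eef_pos: [0.5117, 0.2809, 0.0228]
tool_rot: [-0.002, 0.618, 0.786, -0.001]
ft_force: [0.0, 0.1, -1.4]
opening: 0.252
grip_force: 30.0
time: 10.07
eef_pos: [0.5117, 0.2809, 0.0219]
tool_rot: [-0.002, 0.618, 0.786, -0.001]
ft_force: [-0.6, -0.5, 0.0]
opening: 0.251
grip_force: 30.0
```

```bash
python3 -m handwheel '[[0,0,0,0,0,0],[0,0,0,0,0,0],[0,0,0,0,0,0],[0,0,0,0,0,0],[0,0,0,0,0,0],[0,0,0,0,0,0],[0,0,-15,0,0,0],[0,0,-40,0,0,0],[0,0,-80,0,0,0],[0,0,-120,0,0,0],[0,0,-120,0,0,0],[0,0,-120,0,0,0],[0,0,-120,0,0,0],[0,0,-120,0,0,0],[0,0,-120,0,0,0],[0,0,-120,0,0,0]]' 60; python3 go.py collar;  python3 - <<'E'
from h import *
im=arm.snapshot("scene")[120:290,130:490,::-1];cv2.imwrite("pics/s3.png",cv2.resize(im,(792,374)))
E
```

```text
time: 12.08
eef_pos: [0.5119, 0.2806, 0.1414]
tool_rot: [-0.002, 0.618, 0.786, -0.001]
ft_force: [0.0, 0.2, -0.2]
opening: 0.639
grip_force: 0.0
now 12.07 [0.5119 0.2806 0.1414] open 60.0 grip 0.0 F [ 0.   0.2 -0.2]
collar pick shift [-454.9  -37.2   99.7] turn [-0.2 -0.1  6. ] TCP [ 0.583 -0.17   0.041]
collar put  shift [-66.    0.2 108.3] turn [-0.2 -0.1  0. ] TCP [0.527 0.217 0.033]
```

View pics/s3.png

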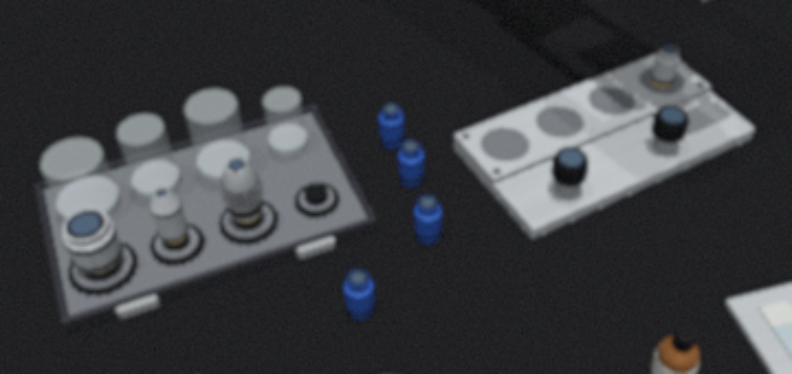

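low_power stands upright in the left-end well (crop px 663,80). Next is collar_lens.

```bash
python3 -m handwheel '[[-20,-2,0,0,0,0],[-60,-5,0,0,0,1],[-110,-9,0,0,0,2],[-160,-13,0,0,0,3],[-210,-17,0,0,0,4],[-260,-21,0,0,0,5],[-310,-25,0,0,0,6],[-360,-29,0,0,0,6],[-405,-33,0,0,0,6],[-440,-36,0,0,0,6],[-455,-37.2,10,-0.2,-0.1,6],[-455,-37.2,30,-0.2,-0.1,6],[-455,-37.2,30,-0.2,-0.1,6],[-455,-37.2,30,-0.2,-0.1,6],[-455,-37.2,30,-0.2,-0.1,6],[-455,-37.2,30,-0.2,-0.1,6],[-455,-37.2,30,-0.2,-0.1,6],[-455,-37.2,30,-0.2,-0.1,6]]'; python3 go.py collar
```

```text
time: 14.38
eef_pos: [0.5832, -0.1702, 0.1112]
tool_rot: [0.0, 0.658, 0.753, 0.0]
ft_force: [0.3, 0.2, -0.6]
opening: 0.639
grip_force: 0.0
now 14.38 [ 0.5832 -0.1702  0.1112] open 60.0 grip 0.0 F [ 0.3  0.2 -0.6]
collar pick shift [ 0.2 -0.6 70.2] turn [ 0. -0. -0.] TCP [ 0.583 -0.17   0.041]
collar put  shift [390.9  -4.1  78.2] turn [ 0. -0. -6.] TCP [0.527 0.217 0.033]
```

```bash
python3 -m handwheel '[[0,-0.5,20,0,0,0],[0,-0.5,40,0,0,0],[0,-0.5,58,0,0,0],[0,-0.5,66,0,0,0],[0,-0.5,70,0,0,0],[0,-0.5,70,0,0,0],[0,-0.5,70,0,0,0],[0,-0.5,70,0,0,0],[0,-0.5,70,0,0,0]]' && python3 -m handwheel '[[0,0,0,0,0,0],[0,0,0,0,0,0],[0,0,0,0,0,0],[0,0,0,0,0,0],[0,0,0,0,0,0],[0,0,0,0,0,0],[0,0,0,0,0,0],[0,0,0,0,0,0]]' 20; python3 go.py collar
```

```text
time: 15.5
eef_pos: [0.5829, -0.1704, 0.0415]
tool_rot: [0.0, 0.658, 0.753, 0.0]
ft_force: [0.0, 0.5, -0.0]
opening: 0.642
grip_force: 0.0
time: 16.5
eef_pos: [0.5826, -0.1702, 0.041]
tool_rot: [-0.0, 0.658, 0.753, 0.0]
ft_force: [-1.4, 0.2, 0.0]
opening: 0.364
grip_force: 30.0
now 16.5 [ 0.5826 -0.1702  0.041 ] open 34.2 grip 30.0 F [-1.4  0.2  0. ]
collar pick shift [0.1 0.1 0. ] turn [-0. -0. -0.] TCP [ 0.583 -0.17   0.041]
collar put  shift [390.8  -3.4   8.1] turn [-0. -0. -6.] TCP [0.527 0.217 0.033]
```

```bash
python3 -m handwheel '[[0,0,-10,0,0,0],[0,0,-30,0,0,0],[0,0,-60,0,0,0],[0,0,-90,0,0,0],[5,0,-105,0,0,0],[30,0,-108,0,0,-0.5],[70,-1,-108,0,0,-1],[110,-1,-108,0,0,-2],[150,-1,-108,0,0,-2.5],[190,-2,-108,0,0,-3],[230,-2,-108,0,0,-4],[270,-3,-108,0,0,-5],[310,-3,-108,0,0,-5.5],[350,-3.4,-108,0,0,-6],[378,-3.4,-104,0,0,-6],[391,-3.4,-90,0,0,-6],[391,-3.4,-65,0,0,-6],[391,-3.4,-40,0,0,-6],[391,-3.4,-25,0,0,-6],[391,-3.4,-20,0,0,-6]]' -; python3 -m handwheel '[[0,0,0,0,0,0],[0,0,0,0,0,0],[0,0,0,0,0,0],[0,0,0,0,0,0],[0,0,0,0,0,0],[0,0,0,0,0,0]]'; python3 go.py collar; python3 - <<'E'
from h import *
im=arm.snapshot("scene")[120:290,130:490,::-1];cv2.imwrite("pics/s4.png",cv2.resize(im,(792,374)))
E
```

```text
time: 19.0
eef_pos: [0.5257, 0.2164, 0.0592]
tool_rot: [-0.001, 0.618, 0.786, -0.001]
ft_force: [1.0, 0.4, -3.2]
opening: 0.364
grip_force: 30.0
time: 19.75
eef_pos: [0.5273, 0.2169, 0.0612]
tool_rot: [-0.0, 0.618, 0.786, 0.0]
ft_force: [0.8, -0.6, -1.8]
opening: 0.369
grip_force: 30.0
now 19.75 [0.5273 0.2169 0.0612] open 34.7 grip 30.0 F [ 0.8 -0.6 -1.8]
collar pick shift [-389.1  -37.5   20.1] turn [ 0. -0.  6.] TCP [ 0.583 -0.17   0.041]
collar put  shift [-0.2 -0.1 28.2] turn [ 0. -0.  0.] TCP [0.527 0.217 0.033]
```

View pics/s4.png

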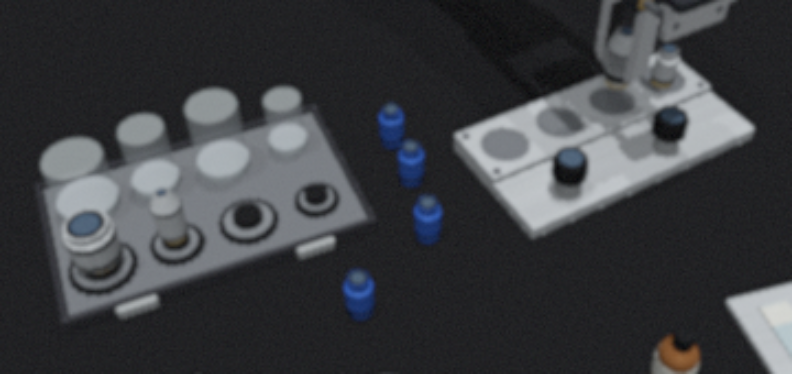

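The collar lens hangs over the second well (crop px 620,75), low_power is untouched, and the position error is under 1 mm. I lower it.

```bash
python3 -m handwheel '[[0,0,12,0,0,0],[0,0,20,0,0,0],[0,0,24,0,0,0],[0,0,26,0,0,0],[0,0,27,0,0,0],[0,0,27.4,0,0,0],[0,0,27.4,0,0,0],[0,0,27.4,0,0,0]]'; python3 -m handwheel '[[0,0,0.4,0,0,0],[0,0,0.8,0,0,0],[0,0,0.8,0,0,0],[0,0,0.8,0,0,0]]'
```

```text
time: 20.8
eef_pos: [0.5274, 0.2169, 0.0339]
tool_rot: [0.0, 0.618, 0.786, 0.0]
ft_force: [-0.6, 0.1, -2.3]
opening: 0.363
grip_force: 30.0
time: 21.3
eef_pos: [0.5273, 0.2169, 0.033]
tool_rot: [-0.0, 0.618, 0.786, 0.0]
ft_force: [-0.7, 0.2, -0.5]
opening: 0.363
grip_force: 30.0
```

Contact starts, so I release, retreat and go to high_power.

```bash
python3 -m handwheel '[[0,0,0,0,0,0],[0,0,0,0,0,0],[0,0,0,0,0,0],[0,0,0,0,0,0],[0,0,0,0,0,0],[0,0,0,0,0,0],[0,0,-15,0,0,0],[0,0,-40,0,0,0],[0,0,-80,0,0,0],[0,0,-110,0,0,0],[0,0,-110,0,0,0],[0,0,-110,0,0,0],[0,0,-110,0,0,0],[0,0,-110,0,0,0],[0,0,-110,0,0,0]]' 60; python3 go.py high
```

```text
time: 23.18
eef_pos: [0.5268, 0.2167, 0.142]
tool_rot: [-0.001, 0.618, 0.786, -0.001]
ft_force: [-0.3, -0.1, 0.1]
opening: 0.638
grip_force: 0.0
now 23.18 [0.5268 0.2167 0.142 ] open 60.0 grip 0.0 F [-0.3 -0.1  0.1]
high pick shift [-454.7  -43.7  104. ] turn [-0.1 -0.   6. ] TCP [ 0.591 -0.236  0.038]
high put  shift [-66.2   0.6 112. ] turn [-0.1 -0.   0. ] TCP [0.543 0.153 0.03 ]
```

```bash
python3 -m handwheel '[[-20,-2,0,0,0,0],[-60,-6,0,0,0,1],[-110,-11,0,0,0,2],[-160,-16,0,0,0,3],[-210,-20,0,0,0,4],[-260,-25,0,0,0,5],[-310,-30,0,0,0,6],[-360,-35,0,0,0,6],[-405,-40,0,0,0,6],[-440,-43,0,0,0,6],[-455,-44,10,0,0,6],[-455,-44,30,0,0,6],[-455,-44,30,0,0,6],[-455,-44,30,0,0,6],[-455,-44,30,0,0,6],[-455,-44,30,0,0,6],[-455,-44,30,0,0,6],[-455,-44,30,0,0,6]]'; python3 go.py high;  python3 - <<'E'
from h import *
im=arm.snapshot("scene")[120:290,130:490,::-1];cv2.imwrite("pics/s5.png",cv2.resize(im,(792,374)))
E
```

```text
time: 25.42
eef_pos: [0.5919, -0.2357, 0.1131]
tool_rot: [0.0, 0.658, 0.753, 0.0]
ft_force: [0.3, 0.2, 0.7]
opening: 0.641
grip_force: 0.0
now 25.43 [ 0.5919 -0.2357  0.1131] open 60.2 grip 0.0 F [0.3 0.2 0.7]
high pick shift [ 0.3 -0.5 75.1] turn [ 0.  0. -0.] TCP [ 0.591 -0.236  0.038]
high put  shift [391.3   2.9  83.1] turn [ 0.  0. -6.] TCP [0.543 0.153 0.03 ]
```

View pics/s5.png

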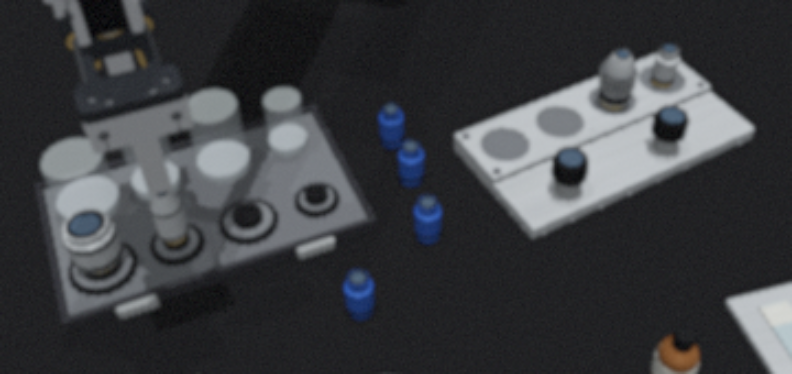

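The collar lens and low_power stand upright in wells 2 and 1 (crop px 617,85 and 663,70), and the gripper is over high_power (170,200).

```bash
python3 -m handwheel '[[0,0,20,0,0,0],[0,0,40,0,0,0],[0,0,60,0,0,0],[0,0,70,0,0,0],[0,0,75,0,0,0],[0,0,75,0,0,0],[0,0,75,0,0,0],[0,0,75,0,0,0],[0,0,75,0,0,0]]' && python3 -m handwheel '[[0,0,0,0,0,0],[0,0,0,0,0,0],[0,0,0,0,0,0],[0,0,0,0,0,0],[0,0,0,0,0,0],[0,0,0,0,0,0],[0,0,0,0,0,0],[0,0,0,0,0,0]]' 10; python3 go.py high
```

```text
time: 26.6
eef_pos: [0.5921, -0.2358, 0.0383]
tool_rot: [0.0, 0.658, 0.753, 0.0]
ft_force: [0.6, -0.3, -0.5]
opening: 0.638
grip_force: 0.0
time: 27.6
eef_pos: [0.5917, -0.2357, 0.0378]
tool_rot: [-0.0, 0.658, 0.753, 0.0]
ft_force: [-0.8, 0.8, 0.8]
opening: 0.274
grip_force: 30.0
now 27.6 [ 0.5917 -0.2357  0.0378] open 25.8 grip 30.0 F [-0.8  0.8  0.8]
high pick shift [ 0.2 -0.3 -0.2] turn [-0. -0. -0.] TCP [ 0.591 -0.236  0.038]
high put  shift [391.3   3.2   7.9] turn [-0. -0. -6.] TCP [0.543 0.153 0.03 ]
```

```bash
python3 -m handwheel '[[0,0,-10,0,0,0],[0,0,-30,0,0,0],[0,0,-60,0,0,0],[0,0,-90,0,0,0],[5,0,-105,0,0,0],[30,0,-108,0,0,-0.5],[70,0.5,-108,0,0,-1],[110,1,-108,0,0,-2],[150,1,-108,0,0,-2.5],[190,1.5,-108,0,0,-3],[230,2,-108,0,0,-4],[270,2.5,-108,0,0,-5],[310,3,-108,0,0,-5.5],[350,3.2,-108,0,0,-6],[378,3.2,-104,0,0,-6],[391.3,3.2,-90,0,0,-6],[391.3,3.2,-65,0,0,-6],[391.3,3.2,-40,0,0,-6],[391.3,3.2,-25,0,0,-6],[391.3,3.2,-20,0,0,-6]]' -; python3 -m handwheel '[[0,0,0,0,0,0],[0,0,0,0,0,0],[0,0,0,0,0,0],[0,0,0,0,0,0],[0,0,0,0,0,0],[0,0,0,0,0,0]]'; python3 go.py high
```

```text
time: 30.1
eef_pos: [0.5414, 0.1523, 0.056]
tool_rot: [-0.001, 0.618, 0.786, -0.001]
ft_force: [-0.6, 0.6, -1.7]
opening: 0.273
grip_force: 30.0
time: 30.85
eef_pos: [0.543, 0.1526, 0.0579]
tool_rot: [-0.0, 0.618, 0.786, 0.0]
ft_force: [1.2, 0.5, -1.0]
opening: 0.272
grip_force: 30.0
now 30.85 [0.543  0.1526 0.0579] open 25.5 grip 30.0 F [ 1.2  0.5 -1. ]
high pick shift [-388.5  -44.5   19.9] turn [ 0. -0.  6.] TCP [ 0.591 -0.236  0.038]
high put  shift [ 0.  -0.2 27.9] turn [ 0. -0.  0.] TCP [0.543 0.153 0.03 ]
```

```bash
python3 -m handwheel '[[0,0,12,0,0,0],[0,0,20,0,0,0],[0,0,24,0,0,0],[0,0,26,0,0,0],[0,0,27,0,0,0],[0,0,27.4,0,0,0],[0,0,27.7,0,0,0],[0,0,27.9,0,0,0],[0,0,27.9,0,0,0],[0,0,27.9,0,0,0]]' && python3 -m handwheel '[[0,0,0,0,0,0],[0,0,0,0,0,0],[0,0,0,0,0,0],[0,0,0,0,0,0],[0,0,0,0,0,0],[0,0,0,0,0,0],[0,0,-15,0,0,0],[0,0,-40,0,0,0],[0,0,-80,0,0,0],[0,0,-110,0,0,0],[0,0,-110,0,0,0],[0,0,-110,0,0,0],[0,0,-110,0,0,0],[0,0,-110,0,0,0],[0,0,-110,0,0,0]]' 62; python3 go.py macro
```

```text
time: 32.1
eef_pos: [0.543, 0.1526, 0.03]
tool_rot: [-0.0, 0.618, 0.786, 0.0]
ft_force: [0.0, -0.1, -2.2]
opening: 0.271
grip_force: 30.0
time: 33.98
eef_pos: [0.5425, 0.1525, 0.1392]
tool_rot: [-0.001, 0.618, 0.786, -0.0]
ft_force: [0.0, -0.2, -0.9]
opening: 0.66
grip_force: 0.0
now 33.98 [0.5425 0.1525 0.1392] open 62.0 grip 0.0 F [ 0.  -0.2 -0.9]
macro pick shift [-454.3  -50.7  106.1] turn [-0.1 -0.   6. ] TCP [ 0.6   -0.301  0.033]
macro put  shift [-66.1   0.4 114.1] turn [-0.1 -0.   0. ] TCP [0.558 0.088 0.025]
```

```bash
python3 -m handwheel '[[-20,-2,0,0,0,0],[-60,-7,0,0,0,1],[-110,-12,0,0,0,2],[-160,-18,0,0,0,3],[-210,-24,0,0,0,4],[-260,-29,0,0,0,5],[-310,-35,0,0,0,6],[-360,-41,0,0,0,6],[-405,-46,0,0,0,6],[-440,-50,0,0,0,6],[-455,-51.2,10,0,0,6],[-455,-51.2,30,0,0,6],[-455,-51.2,30,0,0,6],[-455,-51.2,30,0,0,6],[-455,-51.2,30,0,0,6],[-455,-51.2,30,0,0,6],[-455,-51.2,30,0,0,6],[-455,-51.2,30,0,0,6]]'; python3 go.py macro;  python3 - <<'E'
from h import *
im=arm.snapshot("scene")[120:290,130:490,::-1];cv2.imwrite("pics/s6.png",cv2.resize(im,(792,374)))
E
```

```text
time: 36.22
eef_pos: [0.6006, -0.3017, 0.1102]
tool_rot: [0.0, 0.658, 0.753, 0.0]
ft_force: [-0.1, -0.9, -0.5]
opening: 0.66
grip_force: 0.0
now 36.23 [ 0.6006 -0.3017  0.1102] open 62.1 grip 0.0 F [-0.1 -0.9 -0.5]
macro pick shift [ 0.9 -0.4 77.2] turn [ 0.  0. -0.] TCP [ 0.6   -0.301  0.033]
macro put  shift [392.3   9.9  85.1] turn [ 0.  0. -6.] TCP [0.558 0.088 0.025]
```

View pics/s6.png

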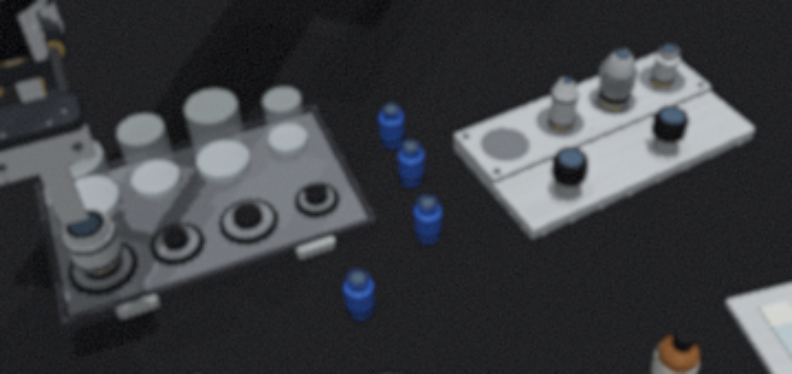

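Three objectives stand upright in their wells (crop px 563,105; 617,80; 663,70) and the gripper is over the macro lens (88,240).

```bash
python3 -m handwheel '[[0.8,-0.4,20,0,0,0],[0.8,-0.4,40,0,0,0],[0.8,-0.4,60,0,0,0],[0.8,-0.4,72,0,0,0],[0.8,-0.4,77,0,0,0],[0.8,-0.4,77,0,0,0],[0.8,-0.4,77,0,0,0],[0.8,-0.4,77,0,0,0],[0.8,-0.4,77,0,0,0]]' && python3 -m handwheel '[[0,0,0,0,0,0],[0,0,0,0,0,0],[0,0,0,0,0,0],[0,0,0,0,0,0],[0,0,0,0,0,0],[0,0,0,0,0,0],[0,0,0,0,0,0],[0,0,0,0,0,0]]' 30; python3 go.py macro
```

```text
time: 37.4
eef_pos: [0.6004, -0.3012, 0.0335]
tool_rot: [0.0, 0.658, 0.753, 0.0]
ft_force: [1.0, 0.5, 0.2]
opening: 0.657
grip_force: 0.0
time: 38.4
eef_pos: [0.6, -0.3009, 0.0329]
tool_rot: [-0.0, 0.658, 0.753, 0.0]
ft_force: [-0.6, 0.3, 0.7]
opening: 0.441
grip_force: 30.0
now 38.4 [ 0.6    -0.3009  0.0329] open 41.4 grip 30.0 F [-0.6  0.3  0.7]
macro pick shift [-0.   0.2 -0.1] turn [ 0. -0. -0.] TCP [ 0.6   -0.301  0.033]
macro put  shift [391.4  10.5   8. ] turn [ 0. -0. -6.] TCP [0.558 0.088 0.025]
```

```bash
python3 -m handwheel '[[0,0,-10,0,0,0],[0,0,-30,0,0,0],[0,0,-60,0,0,0],[0,0,-90,0,0,0],[5,0,-105,0,0,0],[30,0.5,-108,0,0,-0.5],[70,2,-108,0,0,-1],[110,3,-108,0,0,-2],[150,4,-108,0,0,-2.5],[190,5,-108,0,0,-3],[230,6,-108,0,0,-4],[270,7,-108,0,0,-5],[310,8,-108,0,0,-5.5],[350,9.5,-108,0,0,-6],[378,10.3,-104,0,0,-6],[391.4,10.5,-90,0,0,-6],[391.4,10.5,-65,0,0,-6],[391.4,10.5,-40,0,0,-6],[391.4,10.5,-25,0,0,-6],[391.4,10.5,-20,0,0,-6]]' -; python3 -m handwheel '[[0,0,0,0,0,0],[0,0,0,0,0,0],[0,0,0,0,0,0],[0,0,0,0,0,0],[0,0,0,0,0,0],[0,0,0,0,0,0]]'; python3 go.py macro
```

```text
time: 40.9
eef_pos: [0.5567, 0.0883, 0.0511]
tool_rot: [-0.001, 0.618, 0.786, -0.001]
ft_force: [0.3, 0.3, -3.1]
opening: 0.443
grip_force: 30.0
time: 41.65
eef_pos: [0.5584, 0.0884, 0.053]
tool_rot: [-0.0, 0.618, 0.786, 0.0]
ft_force: [-0.6, -0.6, -2.3]
opening: 0.449
grip_force: 30.0
now 41.65 [0.5584 0.0884 0.053 ] open 42.2 grip 30.0 F [-0.6 -0.6 -2.3]
macro pick shift [-388.2  -51.2   20. ] turn [ 0. -0.  6.] TCP [ 0.6   -0.301  0.033]
macro put  shift [ 0. -0. 28.] turn [ 0. -0.  0.] TCP [0.558 0.088 0.025]
```

```bash
python3 -m handwheel '[[0,0,12,0,0,0],[0,0,20,0,0,0],[0,0,24,0,0,0],[0,0,26,0,0,0],[0,0,27,0,0,0],[0,0,27.4,0,0,0],[0,0,27.7,0,0,0],[0,0,28,0,0,0],[0,0,28,0,0,0],[0,0,28,0,0,0]]' && python3 -m handwheel '[[0,0,0,0,0,0],[0,0,0,0,0,0],[0,0,0,0,0,0],[0,0,0,0,0,0],[0,0,0,0,0,0],[0,0,0,0,0,0],[0,0,-15,0,0,0],[0,0,-40,0,0,0],[0,0,-80,0,0,0],[0,0,-110,0,0,0],[-50,-5,-120,0,0,0],[-100,-10,-120,0,0,0],[-150,-20,-120,0,0,0],[-200,-20,-120,0,0,0],[-240,-20,-120,0,0,0],[-240,-20,-120,0,0,0],[-240,-20,-120,0,0,0],[-240,-20,-120,0,0,0]]' 62;  python3 - <<'E'
from h import *
from go import RK
for c in("scene","top"):
    im=arm.snapshot(c); a=im[120:290,130:490,::-1] if c=="scene" else im[150:310,130:520,::-1]
    cv2.imwrite(f"pics/{c}7.png",cv2.resize(a,None,fx=2,fy=2))
E
```

```text
time: 42.9
eef_pos: [0.5584, 0.0884, 0.025]
tool_rot: [-0.0, 0.618, 0.786, 0.0]
ft_force: [0.1, -0.7, -2.2]
opening: 0.438
grip_force: 30.0
time: 45.15
eef_pos: [0.5954, -0.1482, 0.1452]
tool_rot: [-0.0, 0.618, 0.787, 0.0]
ft_force: [0.1, -0.3, -0.2]
opening: 0.661
grip_force: 0.0
now 45.15 [ 0.5954 -0.1482  0.1452] open 62.1 grip 0.0 F [ 0.1 -0.3 -0.2]
```

View pics/scene7.png

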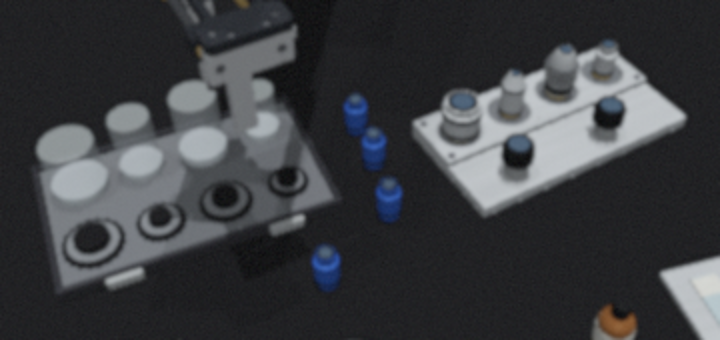

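View pics/top7.png

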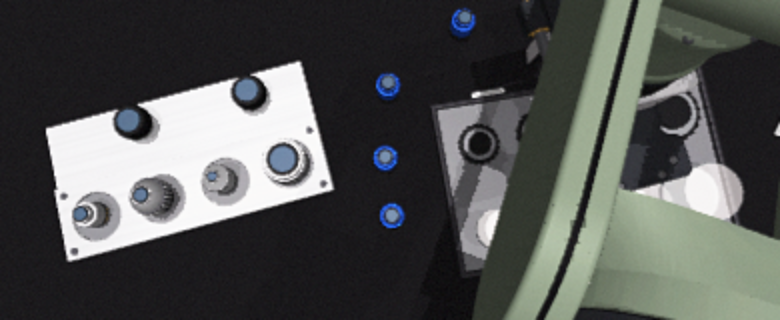

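Both views show all four objectives upright in their wells in the order low, collar, high, macro (top crop px 80–285, 215–160), and the arm is clear. I check the tip positions numerically and hand in if they agree.

```bash
python3 - <<'E'
from h import *
from go import RK
zt=np.array([60,78,72,62])/1e3; P=place(RK,0,Y,zt); I=arm.snapshot("top").astype(int); b=(I[:,:,2]-I[:,:,0])>18
e=[1e3*np.linalg.norm((ray("top",blob(b,u,r)[0],z)-p)[:2]) for u,r,z,p in zip(proj("top",P),[6,7,6,9],zt,P)]
print(np.round(e,1))
if max(e)<5: print(arm.finish_job())
E
```

```text
now 45.25 [ 0.5954 -0.1483  0.1451] open 62.0 grip 0.0 F [-0.4 -0.5 -0.2]
[1.4 0.2 0.8 0.3]
the job is handed in; nothing more can be done
None
```

All four objectives stand upright in their own wells in tray order (low, collar, high, macro), with tip positions measured within 1.5 mm of the well centres, and I handed the job in at about 45 s; no verdict was returned.

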